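# Load a padlock into the leaf drill jig

### The job

Load the steel padlock into the drill jig by pushing only: with the fingertips tip the standing padlock over so that it lies flat on the jig with its shackle towards the end stop, push it along between the guides until the shackle is fully up against the end stop, then flip the blue hinged leaf over it and press it fully shut. Do not lift the padlock, and leave the brass padlock, the lock cylinder and the hex key beside the jig where they are.

Things in the scene. Friction and masses are not known exactly. Their poses are not given: they have to be found in the camera images.
- jig: Drill jig, fixed. Aluminium plate 166x116x10 mm, origin under its middle, z up, +x from the open apron to the end stop. Along +x, centred on y = 0, two dark guides 55 mm apart with a flared mouth (throat 54 mm), x = 1 to 85 mm, tops 20 mm above the plate. End stop between them: face at x = 75 mm, 18 mm tall. Hinge of the leaf along the outside of the -y guide.
- padlock_middle (a point): Steel padlock, loose, about 0.14 kg. Point: middle of its body, 43 (x) x 50 (y) x 18 (z) mm; steel shackle on the +x face, reaching 56 mm from this point. At the start it stands on its keyway face on the apron, own x up, own z away from the end stop. Home, flat against the stop, this point lies at x = 19, y = 0 (2 mm play each side), z = 19 mm in the jig's frame.
- leaf (a joint): Hinge of the blue leaf, rad: 0 = fully shut, level, resting over the guides 2 mm above the lying padlock; grows as it opens upward and over to the jig's -y side; 2.25 to 2.5 at the start. A stiff hinge: it stays where it is left, 2 to 3 N at its free edge moves it. A brass peg under the leaf enters the shackle's loop; it lands on the shackle if the padlock is 5 to 20 mm short of home.
- leaf_edge (a point): Middle of the leaf's free edge, 91 mm from the hinge axis, mid-thickness. The leaf is 44 mm wide along the hinge and 8 mm thick, with a thumb tab 24 mm wide reaching 18 mm beyond this edge. Own y points from the hinge to this edge, own z out of the leaf's upper face (the face with the 5 mm tall drill bush, upward when shut).
- leaf_hinge (a point): Point on the hinge axis at the middle of the leaf's width; in the jig's frame x = 42, y = -50, z = 34 mm. The axis runs along the jig's x.
- brass_padlock: Brass padlock, 66x42x15 mm, lying loose beside the jig; origin under its middle. Leave alone.
- cylinder: Brass-coloured lock cylinder, 41x73x17 mm, lying loose beside the jig; origin under its middle. Leave alone.
- hexkey: Black L-shaped hex key, 30x88x6 mm, lying loose behind the end stop; origin under its middle. Leave alone.
- padlock: The same steel padlock as padlock_middle; origin 16.7 mm along +x and 9 mm along -z from that point, same axes.

How it is judged:
By the outcome, as a careful person would: the job done as asked, in the order asked, and still so for the second after the job is handed in, with the robot touching nothing.
It also fails if it takes over 72 s, if anything falls off the work surface, if the arm or the gripper's body presses on something with over 40 N, if the wrist force passes 120 N, or if a joint passes its speed limit or range.

### The arm

A 6-joint arm with a two-finger parallel gripper is mounted at the origin on a cart in front of the work surface, level with it; the furniture and walls round the work are solid. World frame = base frame: x ahead of the robot, y to its left, z up, the work surface at z = 0. Lengths are in m, angles in rad, forces in N, time in s.
With the tool pointing down it reaches from about 0.375 to 0.975 m from the base axis. Payload 3.8 kg.
Tool frame: the origin (TCP) lies midway between the tips of the shut fingers; the grasp point (between the pads) lies 19 mm behind it; z points along the fingers, y is the line along which they close (so a half turn about z gives the same grasp; the last joint's range is limited). The gripper opens to 85 mm and grips with 20 to 120 N. Pads are 22 mm wide; open, the fingers measure 114 mm over their backs; the gripper's body (76 mm by 85 mm) begins 54 mm behind the grasp point. The pads swing forward as they close: fully open they stand 13 mm farther back than shut.
Start: joints at [1.234, 0.264, 1.604, -0, 1.274, -0.037], TCP at [0.199, 0.645, 0.231] pointing down, gripper open.
Joint ranges: [-2.63, 2.63], [-0.94, 2.18], [0.31, 2.57], [-1.31, 4.45], [0, 2.66], [-2.55, 2.55]. Speed limits (rad/s): [2.57, 2.57, 3.14, 3.14, 3.14, 3.14].

### API

Orientations are given as a rotation vector (axis times angle).
In Python, from workcell import bot gives the robot as it stands.
- The arm moves only by the tool step_arm, never from a script. Its argument "motion" is a list of rows, each a list of 5 numbers: the finger opening in cm, from 0 to 8.54, then the shift along the tool's x, y, z in cm, then the turn about the tool's z in degrees. In form: [[claw, dx, dy, dz, twist], ...]. A call has 1 to 20 rows; each row is the pose to reach, as a shift and turn from the pose commanded when the call began, along the tool's axes at that moment; what a row does not reach only later rows make up. A row lasts 1/10 s, in which the tool goes at most 50 mm and 8.59 degrees, less where a joint would pass 70% of its speed; a pose out of reach is approached as far as the arm can. A call with a gripper value outside its range is refused whole. The fingers move at their own pace and stop on an object; "force" is the grip in N (left out, the last holds). Time passes only in rows, so rows that repeat a pose let the fingers close. It gives the time, the measured TCP pose, the force, the opening and the grip force at its end, in the units of the state.
- bot.read_state(): the state, without advancing time (a new reading comes with each control period).
- bot.read_camera(name): name is "scene" or "top" or "wrist"; returns (picture, depth): 480x640x3 uint8, red, green, blue; 480x640 float32, m along the optical axis (not along the pixel's ray), 0 where there is no reading.
- bot.calibration(name): a dict with "mtx" (3x3 intrinsics, pixels), "k1" (the pictures are not rectified: a ray, as slopes to the right and down, at radius r is drawn at 1 + k1 r^2 times it, then the intrinsics apply), "origin" and "orientation" of the camera in the world; the wrist camera has in their place "T_tool_cam" (4x4, takes a point from camera to tool coordinates, whose origin is the TCP and whose axes are the flange's). Camera axes: x right, y up, looking along -z (the intrinsics and any distortion apply to the point x, -y, -z); pixel columns grow to the right and rows downward; lengths in m; the calibration is good to about 2 mm. A picture is of the moment at which its call begins: read the wrist's pose just before it. calibration takes no time and is no camera call.
- bot.finish_job(): hands the job in; it is judged then, once.
The state is a dict: "time": time; "q": joint angles; "joint_vel": joint speeds; "joint_torque": joint torques, N m; "tool_pos": TCP position; "tcp_rot": TCP orientation; "wrist_force": force on the tool from outside, world axes, zero at the start; "torque": the same for the moment, N m; "width": opening from 0.0 (shut) to 1.0 (fully open); "grip_force": force on a finger pad.
Only numpy, scipy, OpenCV 4.12 (cv2) and the standard library are available. Lean on these libraries where they do the work, as an engineer would, in place of code of your own. Each camera call takes 0.05 s, during which the arm holds its last target. There are 200 camera calls.

## Working session

There is one attempt and no reset: what is moved stays moved. The work goes in short steps, Python scripts to look and compute and a tool call to move; the robot and the scene stay as the last step left them, time stands still between calls to the robot, and variables do not carry over. Pictures are saved under pics/ and viewed, at most 10 in all, crops included, and the job is handed in when it is done.

Besides the shell and the picture viewer there is one more tool, called after "Request:" by a JSON object that holds its "method" and its "body". step_arm: Moves the arm, as the interface text tells. Its arguments: {"type":"object","properties":{"motion":{"type":"array","items":{"type":"array","items":{"type":"number"}}},"force":{"type":"number"}},"required":["motion"]}

```bash
mkdir -p pics; ls; cat > h.py <<'E'
import numpy as np,cv2
from scipy.spatial.transform import Rotation as R
from workcell import bot
def cloud(name):
    s=bot.read_state(); im,d=bot.read_camera(name); c=bot.calibration(name)
    K=np.array(c["mtx"]); k1=c["k1"]
    v,u=np.mgrid[0:480,0:640]
    pts=np.stack([u,v],-1).reshape(-1,1,2).astype(np.float64)
    p=cv2.undistortPoints(pts,K,np.array([k1,0,0,0,0.])).reshape(480,640,2)
    P=np.stack([p[...,0]*d,-p[...,1]*d,-d],-1)
    if name=="wrist":
        T=np.array(c["T_tool_cam"]); Rt=R.from_rotvec(s["tcp_rot"]).as_matrix()
        P=P@T[:3,:3].T+T[:3,3]; P=P@Rt.T+np.array(s["tool_pos"])
    else:
        o=np.array(c["orientation"]); Ro=R.from_rotvec(o).as_matrix() if o.size==3 else o
        P=P@Ro.T+np.array(c["origin"])
    P[d==0]=np.nan
    return im,d,P
def save(n,im): cv2.imwrite("pics/"+n+".png",im[...,::-1])
E
python3 - <<'E'
from h import *
for n in("top","scene"):
    im,d,P=cloud(n); save(n+"0",im); np.savez("pics/%s0.npz"%n,im=im,d=d,P=P)
    c=bot.calibration(n);print(n,c)
s=bot.read_state();print(s); print(R.from_rotvec(s["tcp_rot"]).as_matrix().round(3))
E
```

```text
pics
top {'mtx': array([[534.210446  ,   0.        , 317.24147702],
       [  0.        , 534.210446  , 234.1646774 ],
       [  0.        ,   0.        ,   1.        ]]), 'k1': -0.054119174587866255, 'origin': array([ 0.42970271, -0.17452854,  0.91521421]), 'orientation': array([ 0.11481524, -0.10746785, -1.58429562])}
scene {'mtx': array([[501.75964462,   0.        , 319.92060941],
       [  0.        , 501.75964462, 245.63241363],
       [  0.        ,   0.        ,   1.        ]]), 'k1': -0.12189637687999354, 'origin': array([0.16324488, 0.33188939, 0.62697751]), 'orientation': array([ 0.35345283, -1.02051979, -2.35178042])}
{'time': 0.1, 'q': array([ 1.23410899e+00,  2.64683033e-01,  1.60524998e+00, -8.40979962e-06,
        1.27367916e+00, -3.68936457e-02]), 'joint_vel': array([-9.19782315e-04, -1.63710373e-03, -1.13094971e-03, -5.66322334e-05,
        2.83338219e-04, -1.06961556e-03]), 'joint_torque': array([ 9.13437107e-04, -5.16700816e+01, -3.68592775e+01,  8.44547753e-05,
        6.22227351e-03,  4.08832435e-06]), 'tool_pos': array([0.19912581, 0.6442714 , 0.23007622]), 'tcp_rot': array([-0.46909441, -3.1060004 ,  0.00311904]), 'wrist_force': array([ 0.61968845, -0.54522487, -0.54664764]), 'torque': array([-0.00086033, -0.00141848,  0.02077022]), 'grip_force': 0.0, 'width': 1.002117635769882}
[[-0.955  0.295 -0.001]
 [ 0.295  0.955 -0.002]
 [ 0.    -0.002 -1.   ]]
```

View pics/top0.png

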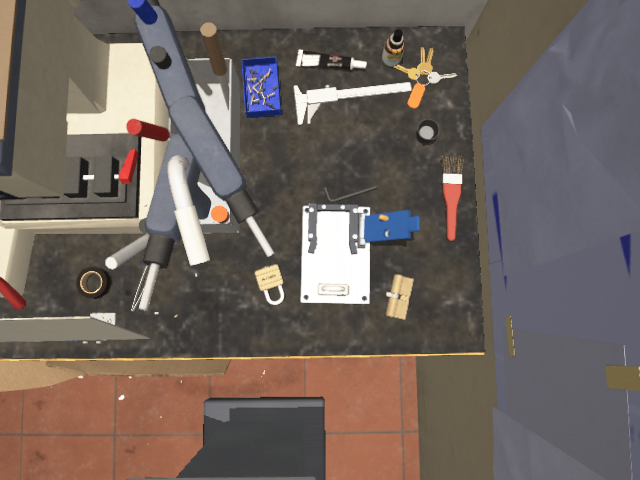

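View pics/scene0.png

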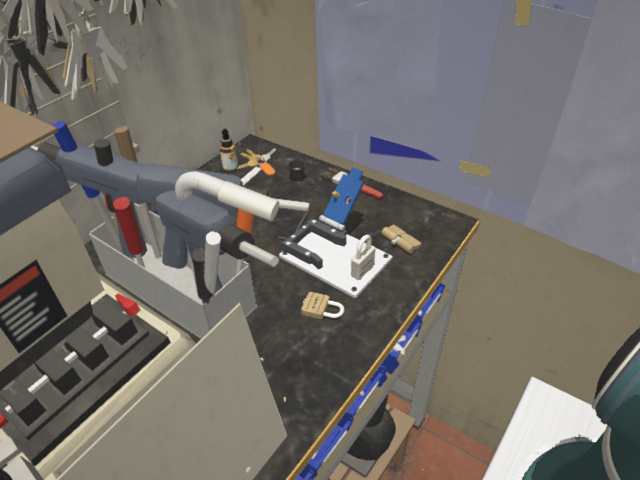

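The top view shows the jig's white plate at about (301–370, 205–303). Its stop is at the top, which is world +x, and the leaf lies open to the right around (390, 226). The steel padlock stands at (333, 290), the brass padlock is at (269, 284), the cylinder at (400, 297) and the hex key at (350, 192). A tall tool box stands to the left. Next I'll measure these.

```bash
python3 - <<'E'
from h import *
z=np.load("pics/top0.npz");im,d,P=z["im"],z["d"],z["P"]
Z=P[...,2]
for (u,v) in [(335,260),(305,209),(305,299),(366,299),(330,60),(320,208),(353,235),(312,240),(390,226),(413,224),(333,285),(235,185),(260,240),(190,230),(170,100),(269,278),(400,297),(365,190),(430,130),(330,340),(190,60)]:
    print((u,v),P[v,u].round(3),im[v,u])
hsv=cv2.cvtColor(im,cv2.COLOR_RGB2HSV)
m=((hsv[...,1]<40)&(hsv[...,2]>150)).astype(np.uint8); m[:, :295]=0;m[:,376:]=0;m[:200]=0;m[310:]=0
m=cv2.morphologyEx(m,cv2.MORPH_CLOSE,np.ones((3,3)))
c=max(cv2.findContours(m,0,2)[0],key=cv2.contourArea);box=cv2.boxPoints(cv2.minAreaRect(c));print(box)
c0=bot.calibration("top");K=c0["mtx"];Ro=R.from_rotvec(c0["orientation"]).as_matrix()
p=cv2.undistortPoints(box.reshape(-1,1,2).astype(float),K,np.array([c0["k1"],0,0,0,0.]))[:,0]
r=np.c_[p[:,0],-p[:,1],-np.ones(4)]@Ro.T; X=c0["origin"]+r*((0.010-c0["origin"][2])/r[:,2])[:,None]
print(X.round(4),X.mean(0)); print([np.linalg.norm(X[i]-X[i-1]).round(4) for i in range(4)])
mid=lambda a,b:(X[a]+X[b])/2
# everything higher than 8cm in workspace
for t in (.06,.12,.25):
    q=P[(Z>t)&(P[...,0]>0.25)&(abs(P[...,1]+.1)<.6)]; print(t,len(q),q.min(0).round(3) if len(q) else'',q.max(0).round(3) if len(q) else '')
b=(hsv[...,0]>100)&(hsv[...,0]<125)&(hsv[...,1]>120);b[:, :355]=0;b[:,425:]=0;b[:200]=0;b[250:]=0
q=P[b];q=q[~np.isnan(q[:,0])];print(len(q),q[::25].round(3))
E
```

```text
(335, 260) [ 0.514 -0.201  0.008] [255 254 254]
(305, 209) [ 0.602 -0.151  0.013] [110 110 112]
(305, 299) [ 0.448 -0.149  0.011] [196 193 192]
(366, 299) [ 0.447 -0.252  0.011] [143 141 142]
(330, 60) [ 0.873 -0.199  0.015] [52 45 41]
(320, 208) [ 0.6   -0.177  0.029] [117 116 121]
(353, 235) [ 0.554 -0.231  0.027] [235 235 234]
(312, 240) [ 0.546 -0.163  0.032] [115 114 117]
(390, 226) [ 0.56  -0.288  0.076] [ 59 102 167]
(413, 224) [ 0.558 -0.319  0.104] [ 59 102 166]
(333, 285) [ 0.469 -0.196  0.051] [250 246 238]
(235, 185) [ 0.596 -0.064  0.225] [123 126 140]
(260, 240) [ 0.526 -0.094  0.192] [238 234 225]
(190, 230) [ 0.53  -0.015  0.264] [252 249 241]
(170, 100) [0.711 0.023 0.237] [131 134 142]
(269, 278) [ 0.485 -0.089  0.013] [224 195 145]
(400, 297) [ 0.449 -0.31   0.006] [171 148 110]
(365, 190) [ 0.635 -0.256  0.005] [108 103  95]
(430, 130) [ 0.74  -0.373  0.014] [176 174 168]
(330, 340) [ 0.379 -0.19  -0.004] [75 69 61]
(190, 60) [0.838 0.033 0.097] [135 131 125]
[[299.8769  302.04578]
 [302.27228 203.8359 ]
 [371.3775  205.5214 ]
 [368.98212 303.73126]]
[[ 0.4435 -0.
[... 955 characters left out ...]
56]
 [ 0.56  -0.302  0.088]
 [ 0.565 -0.26   0.049]
 [ 0.559 -0.296  0.082]
 [ 0.564 -0.254  0.045]
 [ 0.558 -0.29   0.079]
 [ 0.553 -0.325  0.107]
 [ 0.557 -0.285  0.073]
 [ 0.552 -0.319  0.103]
 [ 0.557 -0.277  0.066]
 [ 0.552 -0.312  0.099]
 [ 0.557 -0.272  0.059]
 [ 0.55  -0.311  0.096]
 [ 0.556 -0.269  0.055]
 [ 0.549 -0.311  0.095]
 [ 0.552 -0.276  0.065]
 [ 0.555 -0.249  0.038]
 [ 0.549 -0.292  0.077]
 [ 0.552 -0.26   0.048]
 [ 0.545 -0.301  0.089]
 [ 0.548 -0.269  0.062]
 [ 0.543 -0.311  0.095]
 [ 0.544 -0.286  0.075]
 [ 0.547 -0.253  0.045]
 [ 0.542 -0.29   0.078]
 [ 0.545 -0.259  0.049]
 [ 0.54  -0.295  0.082]
 [ 0.542 -0.265  0.056]
 [ 0.543 -0.253  0.044]
 [ 0.54  -0.258  0.047]]
```

```bash
python3 - <<'E'
from h import *
A=[]
for n in("top","scene"):
    P=np.load("pics/%s0.npz"%n)["P"].reshape(-1,3);A.append(P[~np.isnan(P[:,0])])
A=np.vstack(A)
xs=np.arange(0,.95,.05);ys=np.arange(.7,-.6,-.05)
print("max z cm; rows x, cols y from .70 down by .05")
for x in xs:
    r=[]
    for y in ys:
        q=A[(A[:,0]>=x)&(A[:,0]<x+.05)&(A[:,1]<=y)&(A[:,1]>y-.05),2]
        r.append("%4d"%round(100*np.percentile(q,98)) if len(q)>3 else "   .")
    print("%.2f"%x,"".join(r))
# padlock points
J=np.array([.5252,-.2021]);a=np.deg2rad(-2.4)
def toj(P): 
    d=P[:,:2]-J; return np.c_[d[:,0]*np.cos(a)+d[:,1]*np.sin(a),-d[:,0]*np.sin(a)+d[:,1]*np.cos(a),P[:,2]]
q=toj(A);q=q[(q[:,0]>-.08)&(q[:,0]<0)&(abs(q[:,1])<.05)]
for lo,hi in((.02,.045),(.045,.06),(.06,.1)):
    s=q[(q[:,2]>lo)&(q[:,2]<hi)];print(lo,len(s),np.percentile(s,[3,50,97],axis=0).round(4).tolist())
q=toj(A);q=q[(q[:,2]>.022)&(q[:,2]<.036)&(q[:,0]>0)&(q[:,0]<.09)&(abs(q[:,1])<.06)];print(np.percentile(q,[1,50,99],axis=0).round(4))
q=toj(A);q=q[(q[:,2]>.06)&(q[:,1]<-.08)&(q[:,1]>-.17)&(abs(q[:,0]-.04)<.04)];print(np.percentile(q,[1,50,99],axis=0).round(4))
print(np.polyfit(q[:,1],q[:,2],1))
E
```

```text
max z cm; rows x, cols y from .70 down by .05
0.00  -79 -79 -79 -79 -79 -79 -79 -79 -79 -79 -71   .  22  23   .   1   0 -69 -79 -79 -79 -79 -79  -3   .   .
0.05  -79 -79 -79 -79 -79 -79 -79 -79 -79 -79 -69 -70   .  30  30   2   0   0 -79 -79 -79 -79  12   9   .   .
0.10  -79 -79 -79 -79 -79 -79 -79 -79 -79 -79  -2  -2  -3  25   1   0   0   0 -79 -79 -79 -79  26  21   .   .
0.15  -79 -79 -79 -79 -79 -79 -79 -79 -79 -79 -70  -2  -2   0   0   0  -1  -2 -79 -79 -79 -79  40  28   .   .
0.20  -53 -53 -54 -55 -79 -79 -79 -79 -79 -79 -79 -79 -79 -79 -79 -79 -79 -79 -79 -79 -79 -79  44  42   .   .
0.25  -49 -49 -50 -52 -54   .   . -22 -22 -22 -22 -22 -22 -22 -79 -79 -79 -79 -79 -79 -79 -79  42  42   .   .
0.30  -48 -49 -49   .   . -22 -22 -22 -22 -22 -22   0 -21 -21   .   .   0   0   0  -1 -79   0   0  42   .   .
0.35    .   .   .   .   .   .   3   9  10  10  10   9   0   0   0   0   0   0   0   0   0   0   0  42   .   .
0.40    .   .   .   .   .   .   0  25  25  25  25  25  25  25   0   1   1   1   1   2   1   0   0  43   .   .
0.45    .   .   .   .   .   .   5   8   0   2   2   1  28  25  2
[... 799 characters left out ...]
   0  32   .   .
0.85    .   .   .   .   .   .   .   .   .   .  24   6  45  47  45  43  41  40  39   7  10   1   0  32   .   .
0.90    .   .   .   .   .   .   .   .   .  10  10  10  32  41  38  40  40  39  36  36  35  33  32  31   .   .
0.02 302 [[-0.0716, -0.0258, 0.0205], [-0.0699, 0.018, 0.0315], [-0.0007, 0.0421, 0.044]]
0.045 500 [[-0.071, -0.0185, 0.0465], [-0.0655, 0.0072, 0.0526], [-0.0543, 0.0304, 0.0566]]
0.06 268 [[-0.0655, -0.0109, 0.0621], [-0.0629, 0.0089, 0.0815], [-0.0588, 0.0242, 0.0894]]
[[ 0.001  -0.0449  0.0225]
 [ 0.0476 -0.0081  0.0294]
 [ 0.0812  0.0499  0.0356]]
[[ 0.0171 -0.1238  0.065 ]
 [ 0.038  -0.0986  0.09  ]
 [ 0.0614 -0.0804  0.1099]]
[-0.86089597  0.00418717]
```

Request:
{"method": "step_arm", "body": {"motion": [[2,0,0,-5,0],[2,0,0,-10,0],[2,-37.2,-45.4,-10,-15],[2,-37.2,-45.4,-10,-15],[2,-37.2,-45.4,-10,-15],[2,-37.2,-45.4,-10,-15],[2,-37.2,-45.4,-10,-15],[2,-37.2,-45.4,-10,-15],[2,-37.2,-45.4,-10,-15],[2,-37.2,-45.4,-10,-15],[2,-37.2,-45.4,-10,-15],[2,-37.2,-45.4,-10,-15],[2,-37.2,-45.4,-10,-15],[2,-37.2,-45.4,-10,-15],[2,-46.2,-73,-10,-15],[2,-46.2,-73,-10,-15],[2,-46.2,-73,-10,-15],[2,-46.2,-73,-10,-15],[2,-46.2,-73,-8,-15],[2,-46.2,-73,-6,-15]]}}

```text
time: 2.1
tool_pos: [0.4263, -0.1918, 0.2942]
tcp_rot: [0.062, 3.135, -0.005]
wrist_force: [1.0, 0.4, -0.4]
width: 0.236
grip_force: 0.0
```

```bash
python3 - <<'E'
from h import *
im,d,P=cloud("wrist");save("w1",im);np.savez("pics/w1.npz",im=im,d=d,P=P)
print(bot.calibration("wrist")["T_tool_cam"].round(3))
s=bot.read_state();print(s["tool_pos"],R.from_rotvec(s["tcp_rot"]).as_matrix().round(4),s["q"].round(2))
E
```

```text
[[ 0.     0.953  0.303  0.078]
 [ 1.     0.    -0.001  0.   ]
 [-0.001  0.303 -0.953 -0.143]
 [ 0.     0.     0.     1.   ]]
[ 0.42298613 -0.19531162  0.28666247] [[-0.9991  0.0417 -0.0049]
 [ 0.0417  0.9991 -0.0032]
 [ 0.0047 -0.0034 -1.    ]] [-0.48 -0.17  1.96 -0.01  1.36 -2.01]
```

View pics/w1.png

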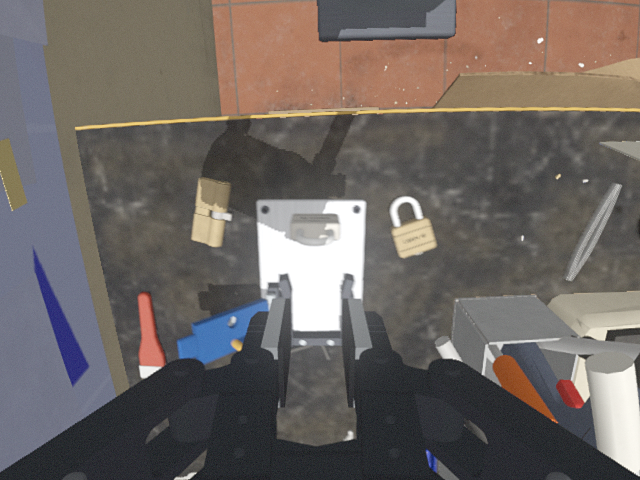

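The wrist view looks back towards the robot. The plate's apron end is at the top, with corners near (258, 200) and (366, 200), and the padlock stands at (317, 228). Next I'll refine the jig and padlock poses.

```bash
python3 - <<'E'
from h import *
z=np.load("pics/w1.npz");im,d,P=z["im"],z["d"],z["P"]
J=np.array([.5252,-.2021])
# plate edges by depth height
Z=P[...,2];print("plate z",np.nanmedian(Z[260:275,300:340]),"table",np.nanmedian(Z[300:330,390:430]))
g=im.min(-1)>110
L=[];Rr=[]
for v in range(215,280,3):
    us=np.where(g[v,250:375])[0]+250
    if len(us): L.append((us[0],v));Rr.append((us[-1],v))
T=[]
for u in list(range(265,286,2))+list(range(345,362,2)):
    vs=np.where(g[190:230,u])[0]+190
    if len(vs):T.append((u,vs[0]))
c=bot.calibration("wrist");K=c["mtx"];Tc=c["T_tool_cam"]
pos=np.array([.42298613,-.19531162,.28666247]);Rt=np.array([[-0.9991,.0417,-.0049],[.0417,.9991,-.0032],[.0047,-.0034,-1.]])
def ray(px,h):
    p=cv2.undistortPoints(np.array(px,float).reshape(-1,1,2),K,np.array([c["k1"],0,0,0,0.]))[:,0]
    r=np.c_[p[:,0],-p[:,1],-np.ones(len(p))]@Tc[:3,:3].T@Rt.T;o=Rt@Tc[:3,3]+pos
    return o+r*((h-o[2])/r[:,2])[:,None]
for n,e in(("L",L),("R",Rr)):
    X=ray(e,.01);f=np.polyfit(X[:,0],X[:,1],1);f=np.polyfit(*X[abs(X[:,1]-np.polyval(f,X[:,0]))<.002][:,:2].T,1);print(n,f,np.rad2deg(np.arctan(f[0])),np.polyval(f,.48))
X=ray(T,.01);print("T",np.median(X,0),X[[0,-1]].round(4))
m=(Z>.043)&(Z<.065)&(P[...,0]<.5)&(abs(P[...,1]+.2)<.05); q=P[m];print(len(q),np.percentile(q,[2,50,98],axis=0).round(4))
print("rect",cv2.minAreaRect(q[:,:2].astype(np.float32)*1000))
m=(Z>.07)&(P[...,0]<.5)&(abs(P[...,1]+.2)<.05)&(Z<.1); q=P[m];print(len(q),np.percentile(q,[2,50,98],axis=0).round(4))
print("rect",cv2.minAreaRect(q[:,:2].astype(np.float32)*1000))
E
```

```text
plate z 0.010942714673521259 table 0.000996573259209932
L [-0.0470994  -0.23875056] -2.6966038713825506 -0.2613582697233824
R [ 0.02307898 -0.15271734] 1.3220935027750287 -0.1416394309650234
T [ 0.42994491 -0.22941945  0.01      ] [[ 0.4293 -0.2494  0.01  ]
 [ 0.4324 -0.1491  0.01  ]]
807 [[ 0.4528 -0.2166  0.0436]
 [ 0.4586 -0.1926  0.0535]
 [ 0.4692 -0.169   0.0618]]
rect ((462.30584716796875, -192.74151611328125), (49.5997200012207, 18.549789428710938), 86.44225311279297)
329 [[ 0.4585 -0.21    0.0712]
 [ 0.4611 -0.1932  0.0853]
 [ 0.4653 -0.1758  0.0891]]
rect ((462.22265625, -193.00531005859375), (36.411251068115234, 7.460980415344238), 86.63916778564453)
```

```bash
python3 - <<'E'
from h import *
im,d,P=cloud("wrist");np.savez("pics/w2.npz",im=im,P=P)
s=bot.read_state();print(s["tool_pos"])
Z=P[...,2]
pl=(abs(Z-.0108)<.0045)&(P[...,0]>.40)&(P[...,0]<.62)&(abs(P[...,1]+.2)<.09)
for a in(.46,.48,.50,.52,.53):
    b=pl&(abs(P[...,0]-a)<.004);y=P[b][:,1];print("plate y at x",a,y.min().round(4),y.max().round(4))
for y in(-.245,-.235,-.165,-.155):
    b=pl&(abs(P[...,1]-y)<.004);print("plate xmin at y",y,P[b][:,0].min().round(4))
gd=(Z>.022)&(Z<.036)&(P[...,0]>.5)&(P[...,0]<.6)&(abs(P[...,1]+.2)<.07)
for a in(.53,.535,.54,.545,.55,.56,.57):
    y=np.sort(P[gd&(abs(P[...,0]-a)<.003)][:,1])
    if len(y): 
        lo=y[y<-.2];hi=y[y>-.2];print("guide",a,lo.min() if len(lo) else 0,lo.max() if len(lo) else 0,hi.min() if len(hi) else 0,hi.max() if len(hi) else 0)
q=P[(Z>.043)&(Z<.065)&(P[...,0]<.5)&(abs(P[...,1]+.2)<.05)]
print("rect",cv2.minAreaRect(q[:,:2].astype(np.float32)*1000))
E
```

```text
[ 0.42244673 -0.19172625  0.28719483]
plate y at x 0.46 -0.2864 -0.11
plate y at x 0.48 -0.2557 -0.1102
plate y at x 0.5 -0.2568 -0.142
plate y at x 0.52 -0.2581 -0.143
plate y at x 0.53 -0.2577 -0.1431
plate xmin at y -0.245 0.4384
plate xmin at y -0.235 0.4389
plate xmin at y -0.165 0.4415
plate xmin at y -0.155 0.4419
guide 0.53 -0.24905212198267385 -0.2238056924801835 -0.1644242170332352 -0.15410814481799684
guide 0.535 -0.24953639895990357 -0.22205772374761956 -0.1656404915547065 -0.15505796422289475
guide 0.54 -0.22771898943379976 -0.22205772374761956 -0.1656404915547065 -0.1656404915547065
guide 0.545 -0.22807452407614798 -0.22256579256510284 0 0
guide 0.55 -0.22831353113404146 -0.22271126989383044 0 0
guide 0.56 -0.22893402864615023 -0.22316262567523884 0 0
guide 0.57 -0.22921097954756792 -0.22381723028520248 0 0
rect ((461.925537109375, -192.76072692871094), (49.925994873046875, 18.553632736206055), 86.04859161376953)
```

```bash
python3 - <<'E'
from h import *
im=np.load("pics/w2.npz")["im"];t=np.load("pics/top0.npz")["im"]
a=cv2.resize(im[190:350,230:390],(600,600),interpolation=2);save("c1",a)
b=cv2.resize(t[195:310,290:430],(730,600),interpolation=2);save("c2",b)
E
```

```text
(no output)
```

View pics/c1.png

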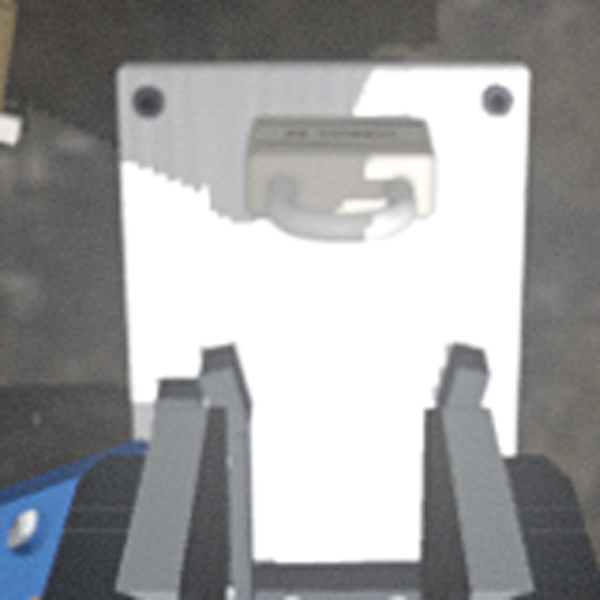

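View pics/c2.png

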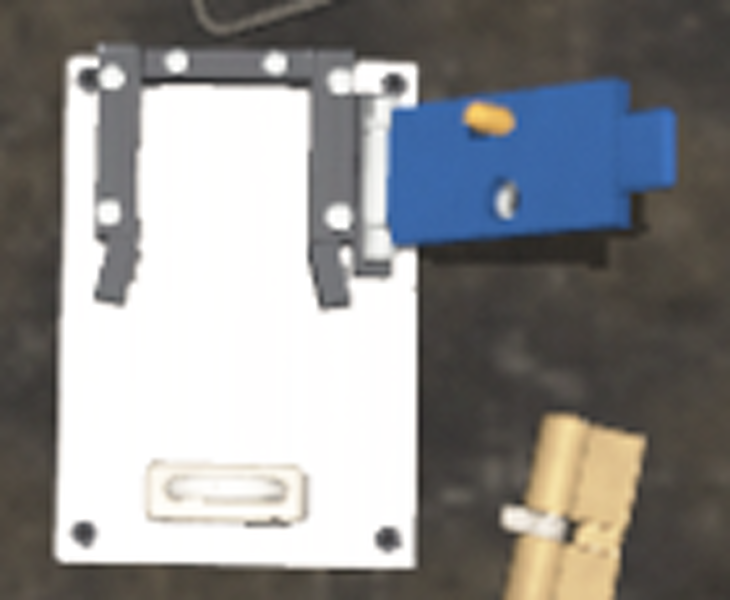

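The guides are centred about 5 mm towards +y of the plate's middle. In the top crop, guide midline u is about 226 against 241 for the plate. The standing padlock at u≈227 is nearly in line with them. I'll cast these pixels as rays.

```bash
python3 - <<'E'
from h import *
c=bot.calibration("top");K=c["mtx"];Ro=R.from_rotvec(c["orientation"]).as_matrix()
def ray(cx,cy,h):
    px=np.array([[[290-.5+ (cx+.5)/5.2143,195-.5+(cy+.5)/5.2174]]])
    p=cv2.undistortPoints(px,K,np.array([c["k1"],0,0,0,0.]))[0,0]
    r=Ro@np.array([p[0],-p[1],-1]);return (c["origin"]+r*(h-c["origin"][2])/r[2]).round(4)
for n,a in dict(gL1=(97,60,.03),gL2=(97,235,.03),gR1=(355,60,.03),gR2=(355,235,.03),fL=(111,303,.03),fR=(335,305,.03),stop=(226,83,.028),padL=(147,490,.053),padR=(308,495,.053),pN=(60,562,.01),pNr=(416,567,.01),pF=(67,57,.01),pFr=(418,64,.01)).items(): print(n,ray(*a))
E
```

```text
gL1 [ 0.6036 -0.1569  0.03  ]
gL2 [ 0.5466 -0.1561  0.03  ]
gR1 [ 0.6022 -0.2403  0.03  ]
gR2 [ 0.5452 -0.2388  0.03  ]
fL [ 0.5246 -0.1603  0.03  ]
fR [ 0.5228 -0.2318  0.03  ]
stop [ 0.5958 -0.1985  0.028 ]
padL [ 0.464  -0.1709  0.053 ]
padR [ 0.4617 -0.2205  0.053 ]
pN [ 0.4431 -0.1423  0.01  ]
pNr [ 0.4396 -0.2571  0.01  ]
pF [ 0.6088 -0.1466  0.01  ]
pFr [ 0.6044 -0.2626  0.01  ]
```

Request:
{"method": "step_arm", "body": {"motion": [[2,0,-0.2,4,0],[2,0,-0.2,8,0],[2,0,-0.2,12,0],[2,0,-0.2,16,0],[2,0,-0.2,19,0],[2,0,-0.2,21,0],[2,0,-0.2,21.5,0],[2,0,-0.2,21.5,0]]}}

```text
time: 3.0
tool_pos: [0.4246, -0.1896, 0.0762]
tcp_rot: [-0.059, -3.139, -0.002]
wrist_force: [0.0, -0.1, 0.3]
width: 0.239
grip_force: 0.0
```

Request:
{"method": "step_arm", "body": {"motion": [[2,-1,0,0,0],[2,-1.8,0,0,0],[2,-2.1,0,0,0],[2,-2.5,0,0,0],[2,-2.9,0,0,0],[2,-3.2,0,0,0],[2,-3.5,0,0,0],[2,-3.8,0,0,0],[2,-4.1,0,0,0],[2,-4.4,0,0,0],[2,-4.7,0,0,0],[2,-5.0,0,0,0],[2,-5.4,0,0,0],[2,-5.4,0,0,0]]}}

```text
time: 4.4
tool_pos: [0.4797, -0.1925, 0.0768]
tcp_rot: [0.059, 3.141, -0.0]
wrist_force: [0.2, -0.6, -0.4]
width: 0.232
grip_force: 0.0
```

```bash
python3 - <<'E'
from h import *
im,d,P=cloud("top");save("t2",cv2.resize(im[190:320,230:430],(800,520),interpolation=2));np.savez("pics/t2.npz",im=im,P=P)
s=bot.read_state();print(s["tool_pos"],s["wrist_force"])
E
```

```text
[ 0.47933864 -0.19252187  0.07674689] [-0.15187793  0.10992    -0.82779769]
```

View pics/t2.png

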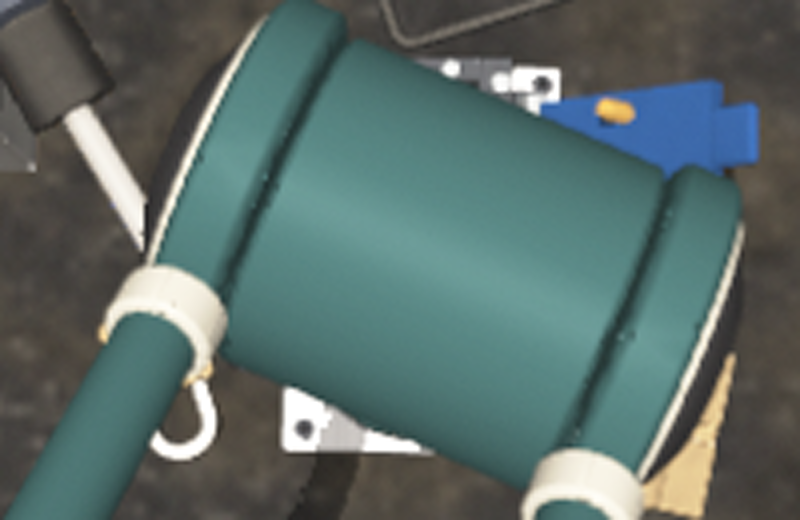

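The arm hides the jig in this top view, and its wrist end at about (150, 250) in the crop is close to the screwdriver tip. I'll check that clearance and look with the wrist camera.

```bash
python3 - <<'E'
from h import *
z=np.load("pics/t2.npz");P=z["P"];z0=np.load("pics/top0.npz");P0=z0["P"]
print("screwdriver");
for (u,v) in [(246,215),(252,225),(258,235),(262,242),(266,248),(269,252),(271,255)]: print((u,v),P0[v,u].round(3))
print("wrist")
for (cx,cy) in [(300,80),(280,130),(250,200),(200,250),(185,170),(170,210),(160,240),(400,150),(420,250),(350,350),(160,290),(150,350),(210,300)]:
    u,v=230+cx//4,190+cy//4; print((cx,cy),P[v,u].round(3))
im,d,P=cloud("wrist");save("w3",im);np.savez("pics/w3.npz",im=im,P=P)
E
```

```text
screwdriver
(246, 215) [ 0.557 -0.077  0.211]
(252, 225) [ 0.546 -0.083  0.198]
(258, 235) [ 0.532 -0.091  0.194]
(262, 242) [ 0.523 -0.096  0.193]
(266, 248) [ 0.515 -0.102  0.192]
(269, 252) [ 0.509 -0.106  0.193]
(271, 255) [ 0.506 -0.108  0.184]
wrist
(300, 80) [ 0.515 -0.163  0.463]
(280, 130) [ 0.505 -0.158  0.465]
(250, 200) [ 0.489 -0.151  0.465]
(200, 250) [ 0.479 -0.141  0.462]
(185, 170) [ 0.497 -0.137  0.46 ]
(170, 210) [ 0.489 -0.134  0.458]
(160, 240) [ 0.482 -0.132  0.458]
(400, 150) [ 0.5   -0.184  0.461]
(420, 250) [ 0.478 -0.188  0.465]
(350, 350) [ 0.458 -0.172  0.454]
(160, 290) [ 0.471 -0.132  0.461]
(150, 350) [ 0.458 -0.13   0.467]
(210, 300) [ 0.468 -0.142  0.459]
```

View pics/w3.png

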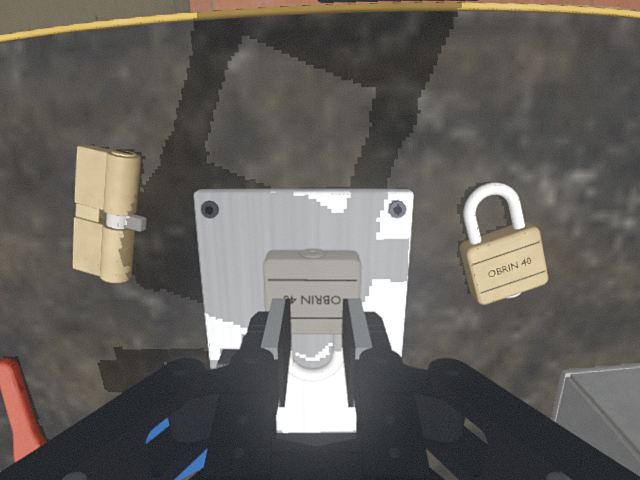

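The padlock now lies flat with its shackle towards the stop. Its body spans about (264–360, 250–333), nearly square to the jig. Next I'll measure it.

```bash
python3 - <<'E'
from h import *
z=np.load("pics/w3.npz");P=z["P"];Z=P[...,2]
m=(Z>.0225)&(Z<.036);m[:240]=0;m[300:]=0;m[:,255:][:,115:]=0;m[:,:255]=0
q=P[m];print(len(q),np.percentile(q,[1,50,99],axis=0).round(4))
for v in(262,270,280,290): 
    r=P[v,250:375][m[v,250:375]];print(v,r[:,1].min().round(4),r[:,1].max().round(4),r[:,0].mean().round(4))
E=[]
for u in(270,280,290,335,345,355):
    vs=np.where(m[:,u])[0];E.append(P[vs[0],u])
E=np.array(E);print("back edge",E.round(4),np.rad2deg(np.polyfit(E[:,1],E[:,0],1)[0]))
s=bot.read_state();print(s["tool_pos"])
E
```

```text
4165 [[ 0.4705 -0.2185  0.0232]
 [ 0.4806 -0.1945  0.0286]
 [ 0.4928 -0.1705  0.0302]]
262 -0.2182 -0.17 0.4727
270 -0.2185 -0.1695 0.4768
280 -0.2188 -0.1699 0.4822
290 -0.2195 -0.1705 0.4878
back edge [[ 0.4707 -0.2153  0.0243]
 [ 0.4708 -0.2104  0.0228]
 [ 0.4709 -0.2052  0.0231]
 [ 0.4717 -0.1823  0.0234]
 [ 0.4721 -0.1771  0.0229]
 [ 0.4729 -0.172   0.0226]] 2.5685566369161146
[ 0.47906546 -0.19242683  0.07665917]
```

Request:
{"method": "step_arm", "body": {"motion": [[2,1.5,-0.1,0,0],[2,2.9,-0.2,0,0],[2,2.9,-0.2,0,0],[2,2.9,-0.2,3,0],[2,2.9,-0.2,5.5,0],[2,2.9,-0.2,6.1,0],[2,2.9,-0.2,6.1,0]]}}

```text
time: 5.2
tool_pos: [0.4487, -0.1929, 0.0148]
tcp_rot: [-0.06, -3.139, -0.002]
wrist_force: [-0.1, 0.6, -0.1]
width: 0.239
grip_force: 0.0
```

Request:
{"method": "step_arm", "body": {"motion": [[2,-0.6,0,0,0],[2,-1.0,0,0,0],[2,-1.4,0,0,0],[2,-1.8,0,0,0],[2,-2.2,0,0,0],[2,-2.6,0,0,0],[2,-3.0,0,0,0],[2,-3.4,0,0,0],[2,-3.8,0,0,0],[2,-4.2,0,0,0],[2,-4.6,0,0,0],[2,-4.9,0,0,0],[2,-5.2,0,0,0],[2,-5.2,0,0,0]]}}

```text
time: 6.6
tool_pos: [0.5026, -0.1954, 0.0158]
tcp_rot: [0.06, 3.14, -0.0]
wrist_force: [-0.0, -0.8, -0.4]
width: 0.234
grip_force: 0.0
```

Request:
{"method": "step_arm", "body": {"motion": [[2,-0.2,0,0,0],[2,-0.4,0,0,0],[2,-0.5,0,0,0],[2,-0.6,0,0,0],[2,-0.6,0,0,0]]}}

```text
time: 7.1
tool_pos: [0.5081, -0.1956, 0.0157]
tcp_rot: [0.06, 3.141, -0.0]
wrist_force: [-1.1, 0.6, -0.0]
width: 0.239
grip_force: 0.1
```

Request:
{"method": "step_arm", "body": {"motion": [[2,-0.1,0,0,0],[2,-0.2,0,0,0],[2,-0.3,0,0,0],[2,-0.3,0,0,0]]}}

```text
time: 7.5
tool_pos: [0.5092, -0.1955, 0.0156]
tcp_rot: [-0.059, -3.137, -0.001]
wrist_force: [-6.9, -0.2, 5.2]
width: 0.237
grip_force: 3.3
```

Request:
{"method": "step_arm", "body": {"motion": [[2,-0.1,0,0,0],[2,-0.2,0,0,0],[2,-0.3,0,0,0],[2,-0.3,0,0,0],[2,-0.3,0,0,0]]}}

```text
time: 8.0
tool_pos: [0.5093, -0.1954, 0.0152]
tcp_rot: [-0.058, -3.132, -0.002]
wrist_force: [-14.1, -0.3, 11.5]
width: 0.231
grip_force: 7.0
```

```bash
python3 - <<'E'
from h import *
A=np.vstack([np.load("pics/%s0.npz"%n)["P"].reshape(-1,3) for n in("top","scene")])
for x in(.4,.45,.5,.55,.6,.65):
    for z in(.1,.2,.3,.4):
        q=A[(abs(A[:,0]-x)<.02)&(abs(A[:,2]-z)<.03)&(A[:,1]<-.33)]
        if len(q): print(x,z,np.percentile(q[:,1],[5,50,98]).round(3))
P=np.load("pics/t2.npz")["P"]
q=P.reshape(-1,3);q=q[(q[:,2]>.3)&(q[:,1]>-.38)]
print("arm at x>.4:",q[q[:,0]>.4].min(0),q.max(0)); print(np.percentile(q[q[:,0]>.42][:,1],[0,1,5]))
E
```

```text
0.4 0.1 [-0.462 -0.461 -0.458]
0.4 0.2 [-0.462 -0.461 -0.458]
0.4 0.3 [-0.463 -0.461 -0.458]
0.4 0.4 [-0.463 -0.461 -0.459]
0.45 0.1 [-0.463 -0.461 -0.458]
0.45 0.2 [-0.463 -0.461 -0.458]
0.45 0.3 [-0.463 -0.461 -0.459]
0.45 0.4 [-0.463 -0.462 -0.46 ]
0.5 0.1 [-0.462 -0.455 -0.451]
0.5 0.2 [-0.461 -0.453 -0.45 ]
0.5 0.3 [-0.462 -0.454 -0.451]
0.5 0.4 [-0.462 -0.454 -0.451]
0.55 0.1 [-0.462 -0.456 -0.452]
0.55 0.2 [-0.455 -0.453 -0.45 ]
0.55 0.3 [-0.454 -0.451 -0.449]
0.55 0.4 [-0.454 -0.452 -0.449]
0.6 0.1 [-0.462 -0.455 -0.452]
0.6 0.2 [-0.455 -0.453 -0.45 ]
0.6 0.3 [-0.453 -0.451 -0.449]
0.6 0.4 [-0.454 -0.453 -0.452]
0.65 0.1 [-0.462 -0.453 -0.45 ]
0.65 0.2 [-0.454 -0.451 -0.448]
0.65 0.3 [-0.454 -0.452 -0.449]
0.65 0.4 [-0.452 -0.451 -0.449]
arm at x>.4: [ 0.40001066 -0.26115343  0.3000038 ] [0.82405556 0.20969148 0.60350749]
[-0.26115343 -0.25360289 -0.24134066]
```

Request:
{"method": "step_arm", "body": {"motion": [[2,2,0,0,0],[2,4,0,0,0],[1,4,0,-4,0],[0,4,0,-8,0],[0,4,0,-12,0],[0,4,0,-16,0],[0,4,0,-19,0],[0,4,0,-19,0]]}}

```text
time: 8.8
tool_pos: [0.4779, -0.1959, 0.212]
tcp_rot: [0.059, 3.13, -0.007]
wrist_force: [0.2, 0.9, 0.2]
width: 0.003
grip_force: 0.0
```

Request:
{"method": "step_arm", "body": {"motion": [[0,-2,-3.7,0,0],[0,-4,-7.4,0,0],[0,-6,-11,0,0],[0,-8,-14.5,0,0],[0,-8.7,-15.3,0,0],[0,-8.7,-15.3,0,0]]}}

```text
time: 9.4
tool_pos: [0.5553, -0.3514, 0.2041]
tcp_rot: [-0.062, -3.14, -0.002]
wrist_force: [-0.2, 0.0, -0.2]
width: 0.004
grip_force: 0.0
```

```bash
python3 - <<'E'
from h import *
im,d,P=cloud("top")
a=cv2.resize(im[180:310,260:440],(720,520),interpolation=2)
im2,d2,P2=cloud("scene");b=cv2.resize(im2[150:310,260:440],(585,520),interpolation=2)
save("t4",cv2.resize(np.hstack([a,b]),(800,319)));np.savez("pics/t4.npz",P=P,im=im,P2=P2)
print(bot.read_state()["tool_pos"])
E
```

```text
[ 0.55441488 -0.34935537  0.20453157]
```

View pics/t4.png

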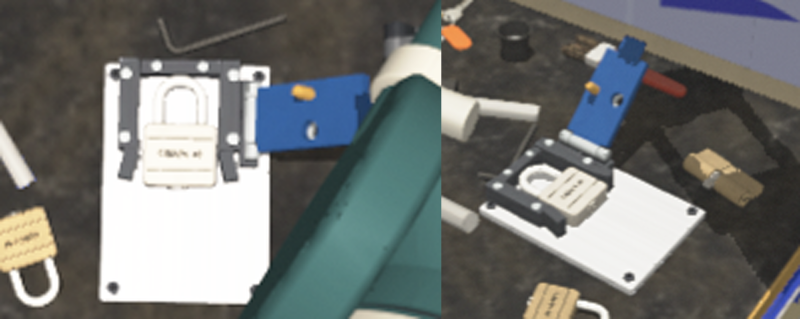

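```bash
python3 - <<'E'
from h import *
z=np.load("pics/t4.npz");P=z["P"];im=z["im"]
c=bot.calibration("top");Ro=R.from_rotvec(c["orientation"]).as_matrix()
def ray(u,v,h):
    p=cv2.undistortPoints(np.array([[[float(u),v]]]),c["mtx"],np.array([c["k1"],0,0,0,0.]))[0,0]
    r=Ro@np.array([p[0],-p[1],-1]);return (c["origin"]+r*(h-c["origin"][2])/r[2]).round(4)
g=im.mean(-1).astype(int)
for u in(330,333,336): print(u,list(zip(range(203,222),g[203:222,u])))
for u in(325,333,341): print(u,list(zip(range(248,264),g[248:264,u])))
m=(P[...,2]>.0225)&(P[...,2]<.034)&(P[...,0]>.5)&(P[...,0]<.56)&(P[...,1]>-.218)&(P[...,1]<-.176);q=P[m];print("body xmin",np.percentile(q,[1,5,99],axis=0).round(4))
for v in(209,210,211,212,213,254,255,256,257): print(v,ray(333,v,.028))
E
```

```text
330 [(203, np.int64(61)), (204, np.int64(86)), (205, np.int64(116)), (206, np.int64(113)), (207, np.int64(112)), (208, np.int64(114)), (209, np.int64(101)), (210, np.int64(88)), (211, np.int64(207)), (212, np.int64(253)), (213, np.int64(253)), (214, np.int64(245)), (215, np.int64(195)), (216, np.int64(179)), (217, np.int64(245)), (218, np.int64(254)), (219, np.int64(254)), (220, np.int64(254)), (221, np.int64(254))]
333 [(203, np.int64(62)), (204, np.int64(88)), (205, np.int64(114)), (206, np.int64(112)), (207, np.int64(113)), (208, np.int64(113)), (209, np.int64(101)), (210, np.int64(124)), (211, np.int64(233)), (212, np.int64(253)), (213, np.int64(251)), (214, np.int64(229)), (215, np.int64(165)), (216, np.int64(234)), (217, np.int64(254)), (218, np.int64(254)), (219, np.int64(254)), (220, np.int64(254)), (221, np.int64(254))]
336 [(203, np.int64(62)), (204, np.int64(85)), (205, np.int64(114)), (206, np.int64(111)), (207, np.int64(112)), (208, np.int64(114)), (209, np.int64(103)), (210, np.int64(90)), (211, np.int64(205)), (212, np.int64(252)), (213, np.int64(253)), (214, np.int64(
[... 893 characters left out ...]
4(239)), (249, np.int64(216)), (250, np.int64(249)), (251, np.int64(250)), (252, np.int64(250)), (253, np.int64(251)), (254, np.int64(247)), (255, np.int64(204)), (256, np.int64(214)), (257, np.int64(254)), (258, np.int64(254)), (259, np.int64(254)), (260, np.int64(254)), (261, np.int64(254)), (262, np.int64(254)), (263, np.int64(254))]
body xmin [[ 0.5192 -0.2177  0.0237]
 [ 0.5209 -0.2161  0.0245]
 [ 0.5594 -0.1772  0.0307]]
209 [ 0.5983 -0.1987  0.028 ]
210 [ 0.5966 -0.1987  0.028 ]
211 [ 0.5949 -0.1986  0.028 ]
212 [ 0.5932 -0.1986  0.028 ]
213 [ 0.5915 -0.1985  0.028 ]
254 [ 0.522  -0.1972  0.028 ]
255 [ 0.5203 -0.1971  0.028 ]
256 [ 0.5186 -0.1971  0.028 ]
257 [ 0.517  -0.1971  0.028 ]
```

Home is confirmed: the back face is 77.5 mm from the stop face, which is the padlock's exact length. Now I'll flip the leaf.

Request:
{"method": "step_arm", "body": {"motion": [[0,-0.4,-0.6,1,0],[0,-0.4,-0.6,5,0],[0,-0.4,-0.6,9,0],[0,-0.4,-0.6,11,0],[0,-0.4,-0.6,11.9,0],[0,-0.4,-0.6,11.9,0]]}}

```text
time: 10.1
tool_pos: [0.5577, -0.3552, 0.0849]
tcp_rot: [-0.058, -3.138, -0.003]
wrist_force: [1.0, 0.5, 0.7]
width: -0.0
grip_force: 0.0
```

Request:
{"method": "step_arm", "body": {"motion": [[0,0,0.8,0,0],[0,0,1.6,0,0],[0,0,2.4,0,0],[0,0,3.2,-0.2,0],[0,0,4.0,-0.4,0],[0,0,4.8,-0.6,0],[0,0,5.6,-0.9,0],[0,0,6.4,-1.2,0],[0,0,7.2,-1.5,0],[0,0,8.0,-1.5,0],[0,0,8.8,-1.5,0]]}}

```text
time: 11.2
tool_pos: [0.5633, -0.2688, 0.1046]
tcp_rot: [0.059, 3.139, -0.003]
wrist_force: [-3.1, -1.2, 15.4]
width: 0.002
grip_force: 8.4
```

Request:
{"method": "step_arm", "body": {"motion": [[0,0,0,-1,0],[0,0,0,-2,0],[0,0,0,-2.5,0],[0,0,0,-2.5,0]]}}

```text
time: 11.6
tool_pos: [0.5626, -0.2688, 0.1274]
tcp_rot: [0.06, 3.14, -0.001]
wrist_force: [0.5, 0.0, -0.1]
width: -0.0
grip_force: 0.0
```

```bash
python3 - <<'E'
from h import *
im2,d2,P=cloud("scene");im,_,_=cloud("wrist")
save("s5",np.hstack([cv2.resize(im2[130:310,250:450],(400,360)),cv2.resize(im,(400,360))]))
h=cv2.cvtColor(im2,cv2.COLOR_RGB2HSV);m=(h[...,0]>100)&(h[...,0]<125)&(h[...,1]>120);m[:150]=0;m[300:]=0;m[:,:280]=0;m[:,400:]=0
q=P[m];q=q[(q[:,0]>.52)&(q[:,0]<.61)&(q[:,1]>-.36)];print(len(q),np.polyfit(q[:,2],q[:,1],1),np.percentile(q,[2,98],axis=0).round(3))
E
```

```text
885 [-0.03828227 -0.24129536] [[ 0.541 -0.25   0.046]
 [ 0.582 -0.242  0.144]]
```

View pics/s5.png

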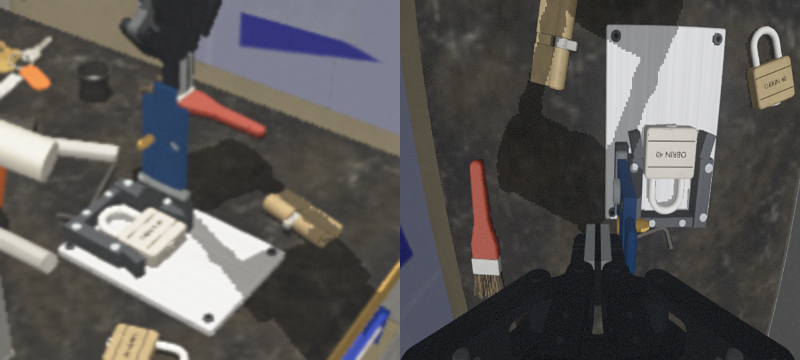

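The leaf is just past upright, with its blue plate at (165, 135) in the left half, and the padlock is still home. I'll keep pushing it over.

Request:
{"method": "step_arm", "body": {"motion": [[0,0,0.8,0.7,0],[0,0,1.6,0.7,0],[0,0,2.4,0.7,0],[0,0,3.2,0.7,0],[0,0,4.1,0.7,0],[0,0,5.0,0.7,0],[0,0,5.8,1.0,0],[0,0,6.6,1.4,0],[0,0,7.3,2.0,0],[0,0,7.9,2.6,0],[0,0,8.4,3.3,0],[0,0,8.8,4.1,0],[0,0,8.8,4.1,0]]}}

```text
time: 13.0
tool_pos: [0.5642, -0.1798, 0.0837]
tcp_rot: [-0.059, -3.138, -0.002]
wrist_force: [0.2, 0.2, 0.4]
width: 0.002
grip_force: 0.0
```

Request:
{"method": "step_arm", "body": {"motion": [[0,0,0.2,0.8,0],[0,0,0.4,1.6,0],[0,0,0.5,2.4,0],[0,0,0.6,3.2,0],[0,0,0.7,3.9,0],[0,0,0.7,4.2,0],[0,0,0.7,4.4,0],[0,0,0.7,4.4,0]]}}

```text
time: 13.8
tool_pos: [0.5657, -0.1737, 0.0415]
tcp_rot: [-0.06, -3.141, -0.0]
wrist_force: [-0.5, -0.5, -0.4]
width: 0.002
grip_force: 0.0
```

Request:
{"method": "step_arm", "body": {"motion": [[0,0,0,0.2,0],[0,0,0,0.4,0],[0,0,0,0.6,0],[0,0,0,0.6,0]]}}

```text
time: 14.2
tool_pos: [0.5664, -0.1739, 0.0379]
tcp_rot: [0.06, 3.14, -0.0]
wrist_force: [-4.8, 2.0, 11.2]
width: 0.005
grip_force: 6.0
```

Request:
{"method": "step_arm", "body": {"motion": [[0,0,0,0.2,0],[0,0,0,0.4,0],[0,0,0,0.4,0],[0,0,0,0.4,0]]}}

```text
time: 14.6
tool_pos: [0.5665, -0.174, 0.0375]
tcp_rot: [0.059, 3.14, -0.0]
wrist_force: [-13.9, 4.6, 32.6]
width: -0.002
grip_force: 16.6
```

Request:
{"method": "step_arm", "body": {"motion": [[0,0,0,-2,0],[0,0,0,-6,0],[0,2,-2,-10,0],[0,6,-2,-14,0],[0,10,-2,-18,0],[0,14,-2,-20,0],[0,14,-2,-20,0],[0,14,-6,-20,0],[0,14,-10,-20,0],[0,14,-14,-20,0],[0,14,-16,-20,0],[0,14,-16,-20,0]]}}

```text
time: 15.8
tool_pos: [0.4197, -0.3307, 0.2309]
tcp_rot: [-0.064, -3.14, 0.0]
wrist_force: [0.2, 1.2, 0.4]
width: 0.001
grip_force: 0.0
```

```bash
python3 - <<'E'
from h import *
im,_,Pt=cloud("top");im2,_,P=cloud("scene")
save("f6",np.hstack([cv2.resize(im[180:320,250:430],(450,350)),cv2.resize(im2[180:320,260:400],(350,350))]))
for n,I,Q in(("top",im,Pt),("scene",im2,P)):
    h=cv2.cvtColor(I,cv2.COLOR_RGB2HSV);m=(h[...,0]>100)&(h[...,0]<125)&(h[...,1]>120)
    q=Q[m];q=q[(q[:,0]>.535)&(q[:,0]<.59)&(q[:,1]>-.26)&(q[:,1]<-.12)&(q[:,2]>.02)]
    if len(q)>20: print(n,len(q),np.polyfit(q[:,1],q[:,2],1),np.percentile(q,[2,50,98],axis=0).round(4))
print(bot.read_state()["tool_pos"])
E
```

```text
top 1263 [-0.00719499  0.03566707] [[ 0.5427 -0.2396  0.034 ]
 [ 0.5647 -0.1912  0.0371]
 [ 0.5848 -0.1413  0.0401]]
scene 840 [-0.00768721  0.0379369 ] [[ 0.5423 -0.2371  0.0345]
 [ 0.5632 -0.1837  0.0397]
 [ 0.5856 -0.1397  0.0419]]
[ 0.41972591 -0.32805038  0.2307544 ]
```

View pics/f6.png

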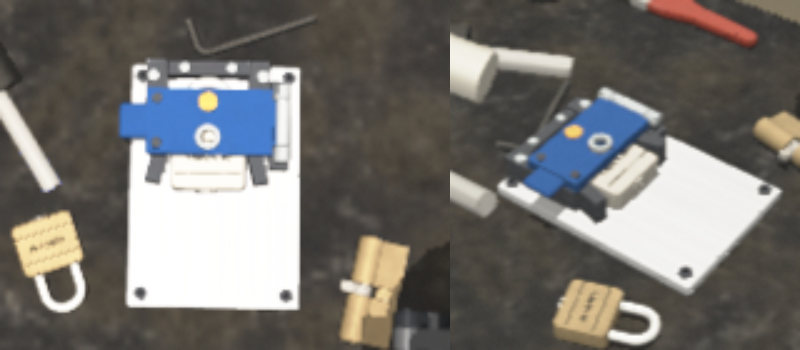

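The leaf is flat at z≈0.037 with no measurable slope. The padlock is home under it, the other parts are untouched, and the arm is clear.

```bash
python3 -c "
from workcell import bot
print(bot.finish_job())"
```

```text
the job is handed in; nothing more can be done
None
```

The steel padlock lies flat with its shackle against the end stop, the blue leaf is pressed fully shut over it, and the brass padlock, lock cylinder and hex key look untouched in the final camera views; I handed the job in at about 16 s.

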